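Weigh the pail of bolts on the spring scale

ROBOT

A 6-joint arm with a two-finger parallel gripper is mounted at the origin on the work surface. World frame = base frame: x ahead of the robot, y to its left, z up, the work surface at z = 0. Lengths are in m, angles in rad, forces in N, time in s.
With the tool pointing down it reaches from about 0.325 to 0.9 m from the base axis. Payload 3.5 kg.
Tool frame: the origin (TCP) lies midway between the tips of the shut fingers; the grasp point (between the pads) lies 19 mm behind it; z points along the fingers, x is the direction in which the jaws open and shut, and the axes are right-handed (so a half turn about z gives the same grasp; the last joint's range is limited). The gripper opens to 85 mm and grips with 20 to 120 N. Pads are 22 mm wide; open, the fingers measure 114 mm over their backs; the gripper's body (76 mm by 85 mm) begins 54 mm behind the grasp point. The pads swing forward as they close: fully open they stand 13 mm farther back than shut.
Start: joints at [-1.405, 0.276, -0.026, 1.268, 0, 1.467], TCP at [0.166, -0.603, 0.231] pointing down, gripper open.
Joint ranges: [-3.12, 3.12], [-0.85, 1.88], [-1.08, 1.24], [-1.95, 2.15], [-1.57, 1.53], [-3.14, 3.14]. Speed limits (rad/s): [2.57, 2.57, 3.14, 3.14, 3.14, 3.14].

INTERFACE

Orientations are given as a unit quaternion [w, x, y, z].
In Python, from bench import env, imaging, sensors gives the robot as it stands. Calls block until the motion is done:
- env.move_ptp(position, orientation): joint-space move of the TCP to a pose.
- env.move_linear(position, ori=None, vel=0.15): straight line of the TCP; ori=None keeps the orientation; vel is the mean speed in m/s.
- env.goto_joints(angles): joint-space move.
- env.set_gripper(opening): opening from 0.0 (shut) to 1.0 (fully open); the grip force is fixed at half the most; returns when the fingers have stopped.
- env.hold(seconds).
- env.solve_ik(position, orientation): joint angles nearest the present ones, or None.
- imaging.grab_frame(name): name is "scene" or "top" or "wrist"; returns the picture (384x512x3 uint8, red, green, blue); there is no depth.
- imaging.camera_model(name): a dict with "fx", "fy", "cx", "cy" (pixels), "extrinsics" (4x4, takes a point from camera to world coordinates). Camera axes: x right, y down, z forward; pixel columns grow to the right and rows downward; lengths in m; the calibration is good to about 2 mm. A picture is of the moment at which its call begins: read the wrist's pose just before it. camera_model takes no time and is no camera call; for the wrist camera it gives the pose at the moment of the call.
A pose or a line that the arm cannot do raises env.Unreachable and nothing moves.
- env.job_done(): hands the job in, once; it reports no verdict.
Trained networks look in the newest picture that a camera, given by its name, has taken for a name from the list of things; names that differ only in an ending like _2 or _b are one class to them, and where a whole thing is asked for, a point or a joint stands for the part that bears it (a point fixed in the world has none). Each returns a list of dicts, best first, with "p" (0 to 1); they miss things now and then, are a little off and sometimes report something else, mostly with a low value. They report only what shows in the picture. A call takes as long as a camera call. They do not tell look-alikes from the thing itself.
- imaging.recognise(name, camera): "point" ([column, row] in pixels, amid what is visible of it).
- imaging.place_of(name, camera): "point" ([column, row] in pixels: a listed point, or the origin of a listed thing).
Readings, each from a call of its own:
- sensors.read_t(): time.
- sensors.read_joint_positions(): joint angles.
- sensors.read_dq(): joint speeds.
- sensors.read_tau(): joint torques, N m.
- sensors.read_ee_pos(): TCP position.
- sensors.read_eef_rot(): TCP orientation.
- sensors.read_force(): force on the tool from outside, world axes, zero at the start.
- sensors.read_wrist_torque(): the same for the moment, N m.
- sensors.read_grip_width(): opening from 0.0 (shut) to 1.0 (fully open).
Only numpy, scipy, OpenCV 4.12 (cv2) and the standard library are available. Lean on these libraries where they do the work, as an engineer would, in place of code of your own. Each camera call takes 0.05 s, during which the arm holds its last target. There are 200 camera calls.

TASK

Weigh this pail of bolts: swing its folded wire bail fully upright while the pail stays standing where it is, then lift the pail by the bail and hang it on the scale's forked hook, with the bail lying in the dips of both tines. Let it down gently until the scale carries the whole weight before you let go, so that the fork neither drops, springs up nor is pressed down hard, and leave the pail hanging still and free. Do not tip the pail, and leave everything else on the bench where it is.

Things in the scene. Friction and masses are not known exactly. Their poses are not given: they have to be found in the camera images.
- pail: open galvanised pail of bolts standing on the bench, 104 across the rim, 84 across the foot, 80 high; its loaded weight is not known beforehand (0.35 to 0.87 kg). Origin: centre of its underside, z up its axis. Ears at its +y and -y sides, 72 above the underside, carry a wire bail that is folded down towards the pail's own -x
- bail (a joint): angle of the pail's wire bail about the line through the ears (the pail's y axis, 72 above the underside). 0: folded level, pointing to the pail's -x; 1.571: straight up; 3.142: level on the other side. Turns a little stiffly (0.04 N m) and stays at any angle it is left at. Starts folded, at 0.03 to 0.4
- bail_crown (a point): middle of the bail's straight crown, 98 from the ear line; the crown runs along the point's y, its -x points outward from the ears. Here sits a red roller, 13 in diameter, 40 long, spinning freely on the wire: grip it there. Beside it bare wire 5 thick, straight to 46 each side of the middle; the bail's legs are 120 apart. Folded level, the roller is 40 clear of the rim
- scale: spring scale fixed on the bench: grey base plate 250 x 140, its top at 16; aluminium column with white tick plate and top bracket, 336 high; blue spring tube below the red block that carries the forked hook. Origin: on the bench straight below the fork's dips. Its -x is where the fork's open end points; bracket, tube and column stand 99 to 171 behind the dips (+x). Never moves
- scale_arm (a joint): how far the scale's fork is pulled down, m: 0 unloaded, 0.090 bottom stop. Its spring has 0.3 N at 0 and gives about 9 mm per newton; lightly damped, it bounces if a load is dropped on it or let go half carried
- fork_dip (a point): midway between the fork's two tines, at the height where a wire lying in the dips touches them (275 up when unloaded); moves with the fork. Tines: 8 mm rods along x at y = -32 and +32, from a red block 96 behind (+x) to the open end (-x). Each has a dip at x = 0, 16 long; in front it turns up to a tip at x = -25, 26 above the dip; behind it runs 14 above. The crown goes across both dips
- vice: red bench vice, fixed, about 190 x 130 x 140 high; origin on the bench under its middle. A bystander
- wrench: open-ended steel wrench, 180 long, 8 thick, lying flat; origin under its middle. A loose bystander
- screwdriver: red-handled screwdriver, 200 long, 26 high, lying; origin under its middle. A loose bystander
- tape: blue roll of tape, 90 across, 24 high, lying flat; origin under its centre. A loose bystander
- glue: yellow glue bottle with an orange cap, 52 across, 130 high, standing; origin at the centre of its foot. A loose bystander
- tin: small closed green-banded tin, 68 across, 75 high, standing; origin at the centre of its foot. A loose bystander
- bin: open blue plastic parts bin, 110 x 80 x 60; origin at the centre of its underside. A loose bystander
- pliers: orange-handled pliers, about 180 long, 16 high, lying flat; origin near the middle, on the bench. A loose bystander
- parts_box: small brown cardboard box, 75 x 55 x 30; origin at the centre of its underside. A loose bystander
Things that resemble listed ones, but are neither listed nor needed, are in the scene too. There is more than one size of the pail; the job needs the middle-sized.

How it is judged:
By the outcome, as a careful person would: the job done as asked, in the order asked, and still so for the second after the job is handed in, with the robot touching nothing.
It also fails if it takes over 72 s, if anything falls off the work surface, if the arm or the gripper's body presses on something with over 40 N, if the wrist force passes 120 N, or if a joint passes its speed limit or range.

## Working session

There is one attempt and no reset: what is moved stays moved. The work goes in short steps, each a Python script; the robot and the scene stay as the last script left them, time stands still between calls to the robot, and variables do not carry over. Pictures are saved under pics/ and viewed, about 8 in all and at most 12, crops included, and the job is handed in when it is done.

```bash
ls; mkdir -p pics; cat > h.py <<'E'
import numpy as np, cv2
from bench import env, imaging, sensors
def save(name,cam):
    im=imaging.grab_frame(cam); cv2.imwrite(f'pics/{name}.png',im[:,:,::-1]); return im
def ray(cam,px,m=None):
    m=m or imaging.camera_model(cam); E=np.array(m['extrinsics'])
    d=np.array([(px[0]-m['cx'])/m['fx'],(px[1]-m['cy'])/m['fy'],1.]); return E[:3,3],E[:3,:3]@d
def onz(cam,px,z,m=None):
    o,d=ray(cam,px,m); return o+d*(z-o[2])/d[2]
def proj(cam,P,m=None):
    m=m or imaging.camera_model(cam); E=np.array(m['extrinsics']); p=E[:3,:3].T@(np.array(P)-E[:3,3])
    return np.array([m['fx']*p[0]/p[2]+m['cx'],m['fy']*p[1]/p[2]+m['cy']])
def tri(r1,r2):
    (a,u),(b,v)=r1,r2; s=np.linalg.lstsq(np.c_[u,-v],b-a,rcond=None)[0]
    p,q=a+s[0]*u,b+s[1]*v; return (p+q)/2,np.linalg.norm(p-q)
E
python3 - <<'E'
from h import *
a=save('scene0','scene');b=save('top0','top')
for c in('scene','top'):
    print(c,np.round(np.array(imaging.camera_model(c)['extrinsics'])[:3],3).tolist(),imaging.camera_model(c)['fx'])
    for n in('pail','bail_crown','scale','fork_dip'):
        for d in imaging.place_of(n,c): print(n,np.round(d['point'],1),round(d['p'],2))
print(sensors.read_t())
E
```

```text
pics
scene [[-0.669, 0.59, -0.452, 1.011], [0.743, 0.534, -0.403, 0.462], [0.004, -0.605, -0.796, 1.066]] 354.22669050340403
pail [244.8 242.5] 0.91
pail [248.7 186.6] 0.82
pail [250.6 133.9] 0.58
bail_crown [266.2 181.9] 0.63
bail_crown [265.9 208.6] 0.57
bail_crown [278.2 124.5] 0.49
scale [300.5 282.2] 0.97
fork_dip [308.7 240.4] 0.65
top [[-0.009, -0.992, 0.127, 0.331], [-1.0, 0.009, -0.001, 0.017], [-0.0, -0.127, -0.992, 1.567]] 441.24284664490875
pail [255.5 177.8] 0.94
pail [298.3 220.6] 0.71
pail [356.2 290. ] 0.56
bail_crown [318.3 300.4] 0.54
bail_crown [281.2 235.6] 0.52
bail_crown [257.8 200.1] 0.44
scale [193.3 177. ] 0.76
fork_dip [178.3 167.3] 0.8
0.5
```

```bash
cd pics; python3 -c "
import cv2,numpy as np
a=cv2.imread('scene0.png');b=cv2.imread('top0.png')
cv2.imwrite('s0.png',cv2.resize(a,(800,600)));cv2.imwrite('t0.png',cv2.resize(b,(800,600)))"
```

```text
(no output)
```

View pics/s0.png

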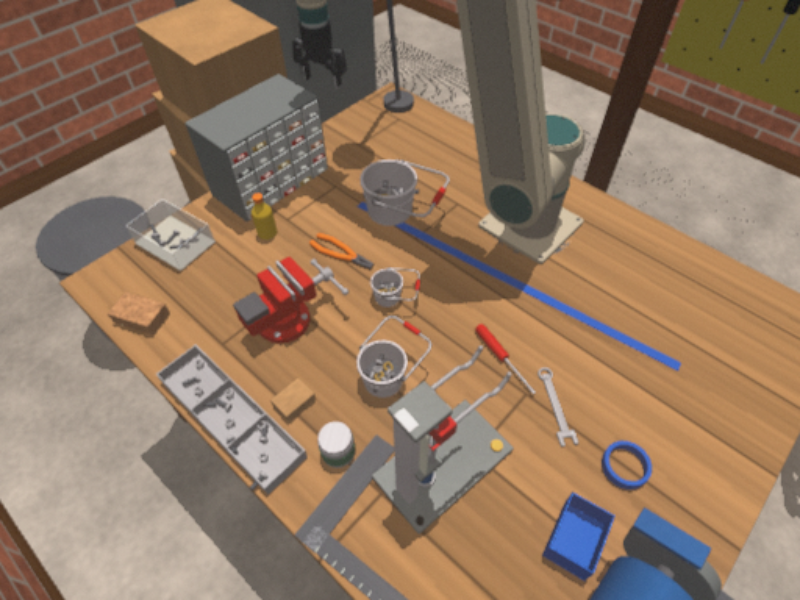

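View pics/t0.png

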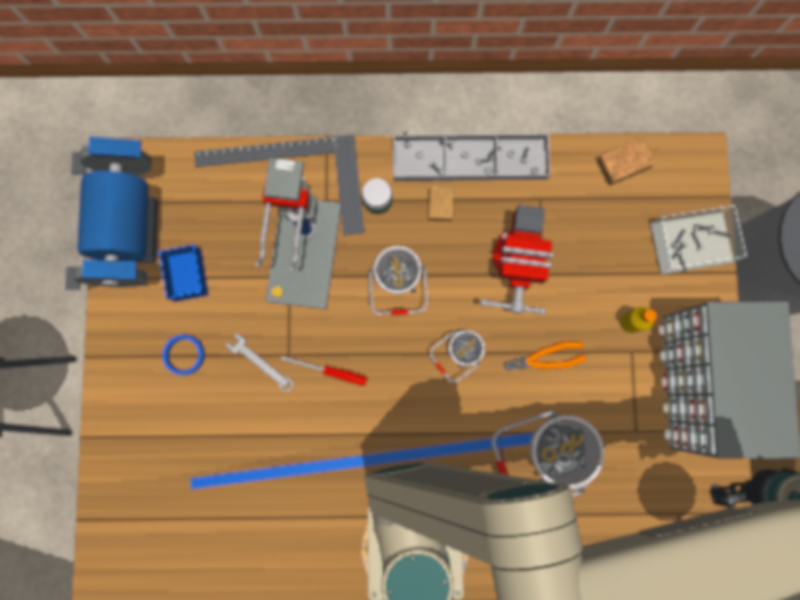

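Three pails show: large (scene 390,190 / top 567,453 in the 800-px views), small (387,287 / 465,347) and medium (382,367 / 400,270). The medium one, next to the scale with its bail folded toward the robot, is the one to use. Next I triangulate.

```bash
python3 - <<'E'
from h import *
f=lambda n,a,b:print(n,*[np.round(x,4) for x in tri(ray('scene',a),ray('top',b))])
f('pail',(244.8,242.5),(255.5,177.8));f('crown',(266.2,208.6),(257.8,200.1))
f('scale',(300.5,282.2),(193.3,177));f('fork',(308.7,240.4),(178.3,167.3))
f('small',(248.7,186.6),(298.3,220.6))
k=.64
# plate corners/tine tips (top view, 800px)
for n,p,z in(('tipL',(258,264),.301),('tipR',(297,267),.301),('blkL',(266,205),.29),('blkR',(303,205),.29),('plA',(267,301),.016),('plB',(328,307),.016),('plC',(338,203),.016)):
    print(n,np.round(onz('top',np.array(p)*k,z),3))
rim=[onz('top',np.array(p)*k,.08) for p in((374,269),(421,269),(398,246),(398,293))];print('rim',np.round(rim,3))
print('crown@.1',onz('top',(400*k,311.5*k),.09), 'ends',onz('top',(372*k,310*k),.09),onz('top',(426*k,312*k),.09))
# enlarge crop of medium pail
im=cv2.imread('pics/scene0.png')[185:290,210:350];cv2.imwrite('pics/c1.png',cv2.resize(im,None,fx=5.5,fy=5.5,interpolation=2))
E
```

```text
pail [ 0.6055  0.028  -0.0104] 0.0004
crown [0.5072 0.0266 0.0895] 0.0153
scale [0.6028 0.2563 0.0125] 0.0141
fork [0.5929 0.2569 0.2622] 0.003
small [ 0.442  -0.1154  0.0237] 0.0133
tipL [0.58  0.289 0.301]
tipR [0.573 0.217 0.301]
blkL [0.696 0.279 0.29 ]
blkR [0.695 0.208 0.29 ]
plA [0.55  0.329 0.016]
plB [0.535 0.19  0.016]
plC [0.778 0.168 0.016]
rim [[ 0.61   0.083  0.08 ]
 [ 0.609 -0.02   0.08 ]
 [ 0.661  0.03   0.08 ]
 [ 0.556  0.03   0.08 ]]
crown@.1 [0.51410872 0.02633443 0.09      ] ends [0.51794471 0.08678185 0.09      ] [ 0.51249061 -0.02978976  0.09      ]
```

View pics/c1.png

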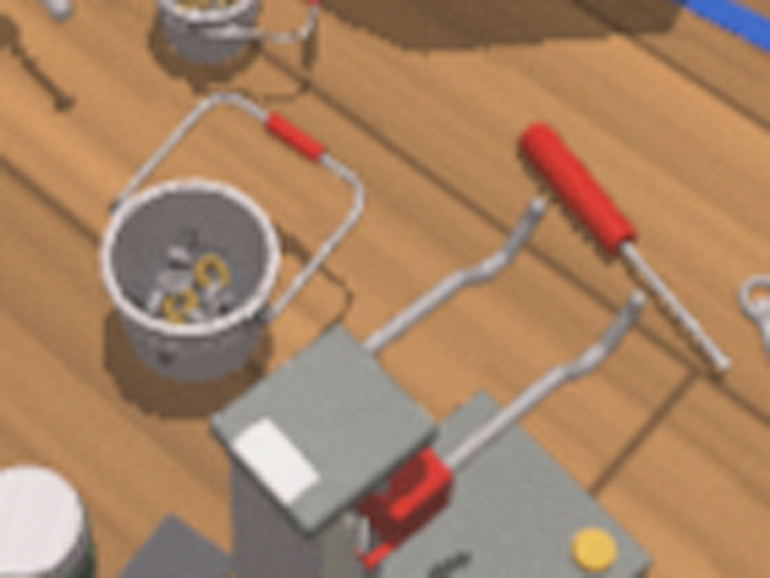

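The crop confirms the medium pail: rim about 104 mm, bail folded toward −x. Now a close look with the wrist camera.

```bash
cat >> h.py <<'E'
def down(yaw,flip=False):
    from scipy.spatial.transform import Rotation as R
    if flip: yaw+=np.pi
    c,s=np.cos(yaw),np.sin(yaw)
    q=R.from_matrix([[c,s,0],[s,-c,0],[0,0,-1]]).as_quat(); return [q[3],q[0],q[1],q[2]]
E
python3 - <<'E'
from h import *
k=1/5.5
c=lambda x,y:(210+x*k,185+y*k)
for n,p,z in(('dipA',(490,272),.271),('dipB',(592,360),.271),('tipA',(540,203),.299),('tipB',(637,297),.299)): print(n,np.round(onz('scene',c(*p),z),4))
P=[0.50,0.03,0.26]
for fl in(0,1): print(fl,env.solve_ik(P,down(-.047,fl)),env.solve_ik([.6,.25,.3],down(-.085,fl)))
print(sensors.read_eef_rot())
q=[env.solve_ik(P,down(-.047,fl)) for fl in(0,1)]
q0=np.array(sensors.read_joint_positions())
b=min((x for x in q if x is not None),key=lambda x:abs(x[5]))
env.goto_joints(b); print(sensors.read_t(),sensors.read_ee_pos(),sensors.read_force())
im=save('w1','wrist')
print(np.round(np.array(imaging.camera_model('wrist')['extrinsics']),3).tolist())
for n in('pail','bail_crown','fork_dip'): print(n,[(np.round(d['point'],1),round(d['p'],2)) for d in imaging.place_of(n,'wrist')])
E
```

```text
dipA [0.601 0.229 0.271]
dipB [0.606  0.2918 0.271 ]
tipA [0.5711 0.2316 0.299 ]
tipB [0.5814 0.294  0.299 ]
0 [-0.06919881  0.04089479 -0.24428562  1.28561592  0.          1.54859752] [0.29539677 0.29675152 0.14356536 1.41761016 0.         1.9511931 ]
1 [-0.06919881  0.04089479 -0.24428562  1.28561592  0.         -1.59299514] [ 0.29539677  0.29675152  0.14356536  1.41761016  0.         -1.19039955]
[-2.23529177e-05  7.95478752e-01 -6.05981479e-01 -3.65003813e-05]
3.0333 [0.50021255 0.02934458 0.25997058] [-0.31129586 -0.32080694 -0.10291332]
[[0.999, -0.045, -0.016, 0.505], [-0.048, -0.944, -0.327, 0.114], [-0.0, 0.328, -0.945, 0.402], [0.0, 0.0, 0.0, 1.0]]
pail [(array([343.8, 148.2]), 0.91), (array([217.4, 254.4]), 0.8)]
bail_crown [(array([271.6, 168.9]), 0.86), (array([174.4, 237.9]), 0.62)]
fork_dip []
```

View pics/w1.png

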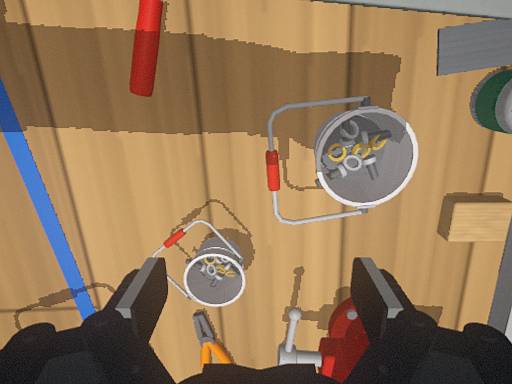

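Wrist view: medium pail at (366,155), roller centred at (273,170), ears at about (366,101) and (363,209). I'll fit the pail pose and bail angle from the three views.

```bash
python3 - <<'E'
from h import *
from scipy.optimize import least_squares
M={c:imaging.camera_model(c) for c in('scene','top','wrist')}
def pts(v):
    x,y,w,a=v; R=np.array([[np.cos(w),-np.sin(w),0],[np.sin(w),np.cos(w),0],[0,0,1]])
    T=lambda p:R@np.array(p)+[x,y,0]
    cr=lambda s:T([-.098*np.cos(a),s,.072+.098*np.sin(a)])
    return T,cr
def obs(v):
    T,cr=pts(v)
    return [('wrist',T([0,.06,.072]),(366,101)),('wrist',T([0,-.06,.072]),(363.5,209.5)),('wrist',cr(.02),(270.7,151)),('wrist',cr(-.02),(275,190)),
     ('scene',cr(0),(263.8,210.1)),('top',cr(0),(256,199.4)),('top',T([0,0,.08]),(254.7,172.5)),
     ('scene',T([0,0,.08]),(210+191/5.5,185+258/5.5))]
res=lambda v:np.concatenate([proj(c,P,M[c])-np.array(p) for c,P,p in obs(v)])
s=least_squares(res,[.609,.03,-.047,.2],loss='soft_l1',x_scale=[.01,.01,.1,.1])
print(np.round(s.x,4));print(np.round(res(s.x).reshape(-1,2),1).tolist());print(pts(s.x)[1](0))
E
```

```text
[0.611  0.0324 0.0409 0.1768]
[[-0.3, -2.2], [0.1, 2.3], [0.5, 0.2], [-0.8, -0.2], [-1.0, -0.1], [-0.6, -0.2], [-0.7, -0.9], [-1.0, -1.2]]
[0.51463376 0.02840858 0.08923887]
```

```bash
python3 - <<'E'
from h import *
env.set_gripper(0.45)
C=np.array([.5146,.0284,.0892])
env.move_ptp([C[0],C[1],.125],down(.041,True) if sensors.read_joint_positions()[5]<0 else down(.041))
print(sensors.read_t(),sensors.read_ee_pos(),sensors.read_force(),sensors.read_joint_positions()[5])
save('w2','wrist');m=imaging.camera_model('wrist')
ct=lambda s:proj('wrist',C+s*np.array([-.041,1,0]),m)
print('pred',ct(0),ct(.02),ct(-.02), 'per mm x',proj('wrist',C+[.001,0,0],m)-ct(0))
print([(np.round(d['point'],1),round(d['p'],2)) for d in imaging.place_of('bail_crown','wrist')])
im=cv2.imread('pics/w2.png').astype(int)
mask=((im[:,:,2]>110)&(im[:,:,1]<70)&(im[:,:,0]<70)).astype(np.uint8)
n,l,st,ce=cv2.connectedComponentsWithStats(mask)
for i in range(1,n):
    if st[i,4]>60: print(st[i],ce[i])
E
```

```text
4.3583 [0.51500266 0.02840041 0.12554737] [0.57187841 0.40288578 0.59213173] 1.459798641355588
pred [254.66175332 227.49800872] [254.51719899 196.62373067] [254.79702546 256.38977083] per mm x [1.63827485 0.05881783]
[(array([105. , 301.7]), 0.75), (array([255.8, 225.9]), 0.58)]
[  47    0   52   88 3551] [70.9687412  40.98394818]
[248 196  20  65 932] [257.67703863 223.14699571]
[ 87 291  34  26 290] [102.18965517 303.84137931]
```

View pics/w2.png

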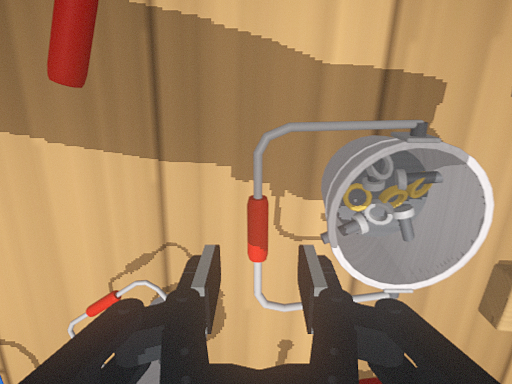

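The roller spans (258,196)–(258,261) and sits between the pads, whose centre is at about column 259. Camera bias cancels here, so I'm aligned to within 1 mm. I'll grip, then swing the bail in small steps and watch the force.

```bash
python3 - <<'E'
from h import *
f0=np.array(sensors.read_force())
p=np.array(sensors.read_ee_pos());p[0]-=.0003
env.move_linear([p[0],p[1],.070],vel=.06)
print(sensors.read_ee_pos(),np.array(sensors.read_force())-f0)
env.set_gripper(0.0);env.hold(.2)
print('grip',sensors.read_grip_width(),'F',np.round(np.array(sensors.read_force())-f0,2),sensors.read_t())
np.save('f0.npy',f0)
save('w3','wrist')
E
```

```text
[0.51701965 0.02825933 0.07036526] [-0.01291227 -0.43690531  0.48471692]
grip 0.13093132079783748 F [-3.56 -0.94  1.95] 6.0833
```

```bash
python3 - <<'E'
from h import *
f0=np.load('f0.npy'); F=lambda:np.round(np.mean([np.array(sensors.read_force())-f0 for _ in range(3)],0),2)
print(sensors.read_ee_pos(),F())
p=np.array([.5147,.0284,.070])
for dx in(-.001,-.002):
    env.move_linear(p+[dx,0,0],vel=.02);env.hold(.15);print(dx,np.round(sensors.read_ee_pos(),4),F())
print([(np.round(d['point'],1),round(d['p'],2)) for d in imaging.place_of('bail_crown','wrist')],sensors.read_t())
E
```

```text
[0.5154226  0.02823772 0.06960245] [-5.07 -1.35  2.32]
-0.001 [0.5156 0.0283 0.0707] [ 2.54 -1.26 -0.49]
-0.002 [0.5133 0.0284 0.0703] [ 4.05 -0.63 -0.41]
[(array([258.2, 282.7]), 0.95), (array([ 60.8, 357.8]), 0.82)] 7.025
```

```bash
cat > arc.py <<'E'
from h import *
import json
f0=np.load('f0.npy'); F=lambda:np.mean([np.array(sensors.read_force())-f0 for _ in range(3)],0)
w,a,L=.041,.177,.098
U=lambda t:np.array([-np.cos(t)*np.cos(w),-np.cos(t)*np.sin(w),np.sin(t)])
p0=np.array([.5141,.0284,.070]); ear=p0-L*U(a)
env.move_linear(p0,vel=.02);env.hold(.1);print(F().round(2))
r=L
for t in np.append(np.arange(a+.1,1.55,.1),1.571):
    env.move_linear(ear+r*U(t),vel=.05);env.hold(.05)
    f=F();fr=f@U(t); 
    if abs(fr)>.8: r+=np.clip(.00015*fr,-.001,.001)
    print(round(t,2),f.round(1),'fr',round(fr,1),'ft',round(f@np.array([np.sin(t),0,np.cos(t)]),1),'r',round(r*1e3,2))
    if np.abs(f).max()>12: print('STOP');break
print(sensors.read_ee_pos(),sensors.read_t(),ear.tolist())
save('w4','wrist');save('s4','scene')
E
python3 arc.py; python3 -c "
import cv2,numpy as np
a=cv2.imread('pics/s4.png')[150:300,180:380];b=cv2.imread('pics/w4.png')
cv2.imwrite('pics/c4.png',np.hstack([cv2.resize(a,(400,300),interpolation=2),cv2.resize(b,(400,300))]))"
```

```text
[ 2.94 -0.02  0.  ]
0.28 [-0.6 -0.6  0.1] fr 0.7 ft -0.1 r 98.0
0.38 [-2.9 -0.9  1.3] fr 3.2 ft 0.2 r 98.48
0.48 [-1.6  0.7  1. ] fr 1.8 ft 0.2 r 98.75
0.58 [ 1.   0.5 -0.5] fr -1.1 ft 0.1 r 98.58
0.68 [0.5 0.  0.2] fr -0.2 ft 0.5 r 98.58
0.78 [ 0.9 -0.1 -1.2] fr -1.5 ft -0.2 r 98.36
0.88 [ 1.4 -0.4 -0.8] fr -1.5 ft 0.5 r 98.15
0.98 [ 2.2  0.1 -1.5] fr -2.5 ft 0.9 r 97.78
1.08 [ 1.1  0.4 -1.9] fr -2.2 ft 0.1 r 97.45
1.18 [ 0.5  0.8 -2.4] fr -2.4 ft -0.4 r 97.09
1.28 [ 1.  -0.9 -2.3] fr -2.5 ft 0.3 r 96.71
1.38 [ 1.8 -1.2 -1.1] fr -1.4 ft 1.5 r 96.51
1.48 [ 0.3 -1.1 -2.2] fr -2.2 ft 0.1 r 96.17
1.57 [ 0.1  0.1 -0.9] fr -0.9 ft 0.1 r 96.04
[0.61087178 0.03233885 0.14896333] 12.925 [0.6104878118958879, 0.0323541161591565, 0.05274443036805674]
```

View pics/c4.png

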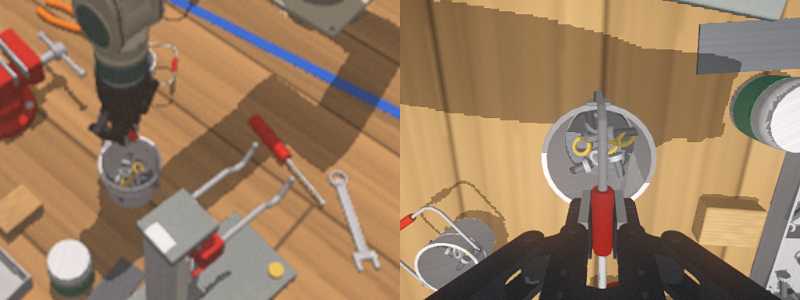

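The bail is upright (roller over the pail's centre line in the wrist view) and the pail is still standing. Next I lift slowly, carry it to the front of the fork and look.

```bash
python3 - <<'E'
from h import *
f0=np.load('f0.npy'); F=lambda:np.round(np.mean([np.array(sensors.read_force())-f0 for _ in range(4)],0),2)
p=np.array([.6105,.0324,.149])
env.move_linear(p+[0,0,.02],vel=.03);env.hold(.2);print('lift',F(),sensors.read_grip_width())
env.move_linear(p+[0,0,.160],vel=.1)
env.move_linear([.485,.04,.309],down(-.02),vel=.1)
env.move_linear([.505,.257,.309],down(-.085),vel=.1)
env.hold(.5);print(F(),sensors.read_ee_pos(),sensors.read_t(),sensors.read_grip_width())
save('w5','wrist');save('s5','scene');save('t5','top')
print(imaging.camera_model('wrist')['fx'],np.round(imaging.camera_model('wrist')['extrinsics'],3).tolist())
for c in('wrist','scene','top'):
  print(c,[(np.round(d['point'],1),round(d['p'],2)) for n in('fork_dip','bail_crown') for d in imaging.place_of(n,c)])
E
python3 -c "
import cv2,numpy as np
a=cv2.imread('pics/s5.png')[185:285,240:373];b=cv2.imread('pics/w5.png');c=cv2.imread('pics/t5.png')[110:210,120:253]
cv2.imwrite('pics/c5.png',np.hstack([cv2.resize(b,(400,300)),cv2.resize(a,(400,300),interpolation=2)]))"
```

```text
lift [-0.56 -0.71 -7.75] 0.13246540672462398
[-0.53 -1.14 -7.49] [0.50483907 0.25698823 0.30893997] 19.8333 0.13184055014765983
324.26437537412113 [[0.996, -0.08, -0.028, 0.513], [-0.085, -0.941, -0.326, 0.342], [-0.0, 0.328, -0.945, 0.451], [0.0, 0.0, 0.0, 1.0]]
wrist [(array([259.1, 280. ]), 0.68)]
scene [(array([309.9, 242.4]), 0.62), (array([396.7, 296.1]), 0.58), (array([278.2, 125.6]), 0.68), (array([268.5, 185.6]), 0.62), (array([337.6, 206.5]), 0.56)]
top [(array([179.9, 165.4]), 0.63), (array([345.8, 231.4]), 0.35), (array([321.1, 301.4]), 0.81), (array([174.3, 192.3]), 0.63), (array([335.6, 171.1]), 0.6), (array([277.9, 233.6]), 0.42)]
```

View pics/c5.png

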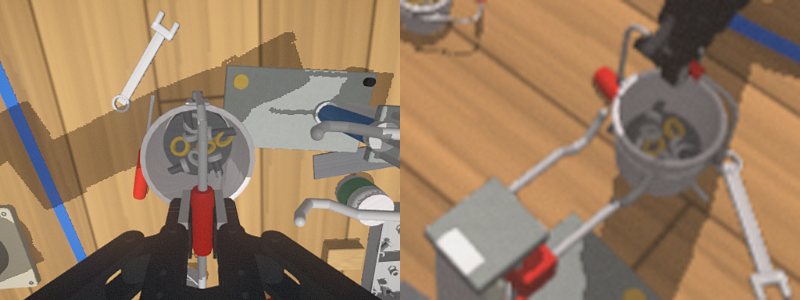

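```bash
python3 - <<'E'
from h import *
m=imaging.camera_model('wrist');T=np.array([.505,.257,.309])
im=cv2.imread('pics/w5.png')
s=1.28
for z in(.297,.301):
    a=onz('wrist',(320*s,131*s),z,m);b=onz('wrist',(303*s,218*s),z,m);print(z,a.round(4),b.round(4),((a+b)/2).round(4),'yaw',-(a-b)[0]/(a-b)[1], np.linalg.norm(a-b))
c=T+[0,0,.021];y=np.array([.085,.996,0])
print('crown pred',[proj('wrist',c+k*y,m).round(1) for k in(-.02,0,.02)])
w=im[130:320,220:500];cv2.imwrite('pics/c6.png',cv2.resize(w,None,fx=2.8,fy=2.8,interpolation=2))
for n,p in(('dip s',(309.9,242.4)),): print(onz('scene',p,.275))
print(onz('top',(179.9,165.4),.275),onz('top',(178.3,167.3),.275),onz('scene',(308.7,240.4),.275))
print('pred crown scene/top',proj('scene',c),proj('top',c))
E
```

```text
0.297 [0.5833 0.2951 0.297 ] [0.5756 0.2318 0.297 ] [0.5794 0.2635 0.297 ] yaw -0.12279428885414177 0.06375276299065956
0.301 [0.5815 0.2963 0.301 ] [0.5739 0.2347 0.301 ] [0.5777 0.2655 0.301 ] yaw -0.12279428885414191 0.06210067599391267
crown pred [array([257. , 322.3]), array([256.9, 285.2]), array([256.9, 244.6])]
[0.602868   0.26464135 0.275     ]
[0.59526531 0.25112929 0.275     ] [0.58954898 0.25581922 0.275     ] [0.60033581 0.25891473 0.275     ]
pred crown scene/top [333.40101949 204.62394613] [173.93442245 192.86836449]
```

View pics/c6.png

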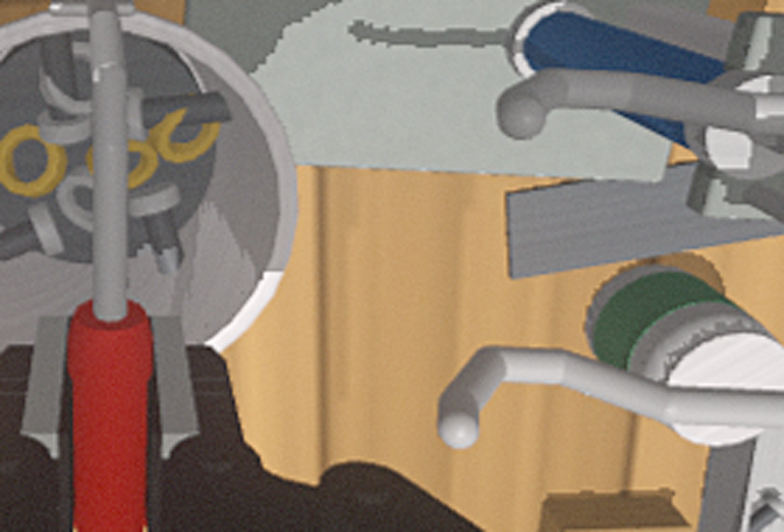

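```bash
python3 - <<'E'
from h import *
m=imaging.camera_model('wrist');T=np.array([.505,.257,.309])
for z in(.295,.299,.303):
    a=onz('wrist',(403,170.7),z,m);b=onz('wrist',(380.9,283.6),z,m);M=(a+b)/2
    yaw=-(a-b)[0]/(a-b)[1];print(z,a.round(4),b.round(4),M.round(4),'yaw',round(yaw,3),np.linalg.norm(a-b).round(4),'dip',(M[:2]+.025*np.array([np.cos(yaw),np.sin(yaw)])).round(4))
# roller far/near end check: y of far end by shape
for k in(.02,.0):
  c=T+[0,0,.021+.0065]+k*np.array([.085,.996,0]);print(proj('wrist',c,m))
# scene crop c5 : tips in s5 px
sc=lambda x,y:(240+(x-400)/3.0,185+y/3.0)
for n,p,z in(('tipA',(603,117),.299),('tipB',(732,162),.299)): print(n,sc(*p),onz('scene',sc(*p),z).round(4))
E
```

```text
0.295 [0.5811 0.2932 0.295 ] [0.5726 0.2277 0.295 ] [0.5768 0.2605 0.295 ] yaw -0.129 0.066 dip [0.6016 0.2572]
0.299 [0.5793 0.2944 0.299 ] [0.5711 0.2306 0.299 ] [0.5752 0.2625 0.299 ] yaw -0.129 0.0644 dip [0.6    0.2593]
0.303 [0.5776 0.2957 0.303 ] [0.5695 0.2335 0.303 ] [0.5736 0.2646 0.303 ] yaw -0.129 0.0627 dip [0.5984 0.2614]
[256.77512704 252.40467804]
[256.86055898 294.4542503 ]
tipA (307.6666666666667, 224.0) [0.5769 0.2345 0.299 ]
tipB (350.6666666666667, 239.0) [0.5403 0.3394 0.299 ]
```

Tine tips in the wrist view are at (406,171) and (384,284). That puts the dip at about (0.6005, 0.2585) with scale yaw about −0.105. I'll go in above the dips and look.

```bash
python3 - <<'E'
from h import *
f0=np.load('f0.npy'); F=lambda:np.round(np.mean([np.array(sensors.read_force())-f0 for _ in range(4)],0),2)
q=down(-.105)
env.move_linear([.505,.2685,.309],q,vel=.08)
env.move_linear([.6005,.2585,.309],q,vel=.06)
env.hold(.6);print(F(),np.round(sensors.read_ee_pos(),4),sensors.read_t())
save('w7','wrist');save('s7','scene')
m=imaging.camera_model('wrist');y=np.array([.105,.9945,0]);x=np.array([.9945,-.105,0]);D=np.array([.6005,.2585,.271])
for k in(-.032,.032): print('pred dip',proj('wrist',D+k*y,m).round(1),'tip',proj('wrist',D+k*y-.025*x+[0,0,.028],m).round(1))
b=cv2.imread('pics/w7.png');a=cv2.imread('pics/s7.png')[175:275,250:383]
cv2.imwrite('pics/c7.png',np.hstack([cv2.resize(b,(480,360)),cv2.resize(a,(320,360)[::1],interpolation=2)]))
cv2.imwrite('pics/c7.png',cv2.resize(b[100:384,130:400],None,fx=2.1,fy=2.1,interpolation=2))
E
```

```text
[-1.06 -0.3  -7.37] [0.6005 0.2585 0.309 ] 22.925
pred dip [257.8 272.9] tip [213.1 300.8]
pred dip [257.7 177.4] tip [207.2 193.3]
```

View pics/c7.png

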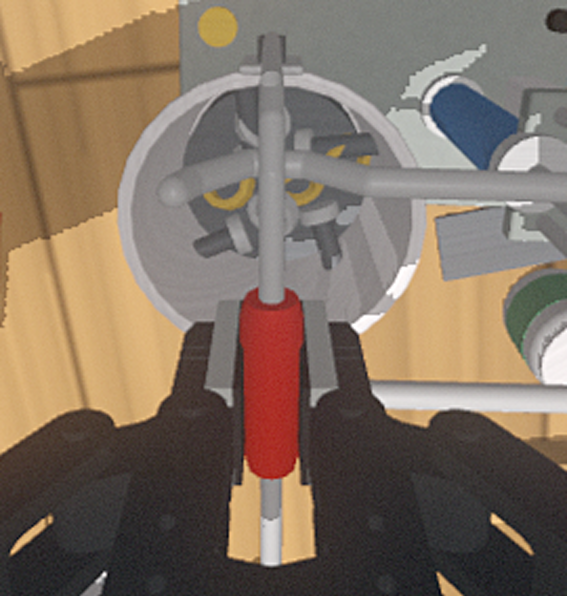

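The upper tine tip is at (212,191) against a predicted (210,193), and the crown lies across the dip within about 1–2 mm in x. I'll correct +1.2 mm x and +1 mm y, then lower with force watch.

```bash
python3 - <<'E'
from h import *
def F(n=8,dt=.02):
    r=[]
    for _ in range(n): r.append(sensors.read_force());env.hold(dt)
    r=np.array(r);return r.mean(0),r.std(0)
p=np.array([.6017,.2595,.309])
env.move_linear(p,vel=.02);env.hold(.3)
m,s=F(25);print('W raw',m.round(2),'std',s.round(2))
W=-m[2]
p[2]=.270;env.move_linear(p,vel=.05);env.hold(.1);print(F()[0].round(2))
for z in np.arange(.266,.215,-.004):
    p[2]=z;env.move_linear(p,vel=.03);m,s=F(6)
    print(round(z,3),m.round(2))
    if m[2]>-.55*W or np.hypot(m[0],m[1])>5: break
print(sensors.read_t()); save('s8','scene');save('w8','wrist')
b=cv2.imread('pics/w8.png');a=cv2.imread('pics/s8.png')[175:285,240:360]
cv2.imwrite('pics/c8.png',np.hstack([cv2.resize(b,(450,338)),cv2.resize(a,(350,338),interpolation=2)]))
E
```

```text
W raw [-0.22  0.02 -8.61] std [0.4  0.55 0.46]
[ 0.05  0.   -8.2 ]
0.266 [ 0.04 -0.23 -8.25]
0.262 [ 0.13 -0.53 -8.49]
0.258 [-0.07 -0.08 -8.64]
0.254 [-0.42  0.16 -7.92]
0.25 [ 0.12  0.01 -7.59]
0.246 [ 0.02  0.57 -7.02]
0.242 [ 0.68  0.12 -6.58]
0.238 [ 0.14  0.18 -5.95]
0.234 [ 0.38  0.5  -5.3 ]
0.23 [ 0.11  0.61 -4.94]
0.226 [ 0.34  0.19 -4.69]
29.375
```

View pics/c8.png

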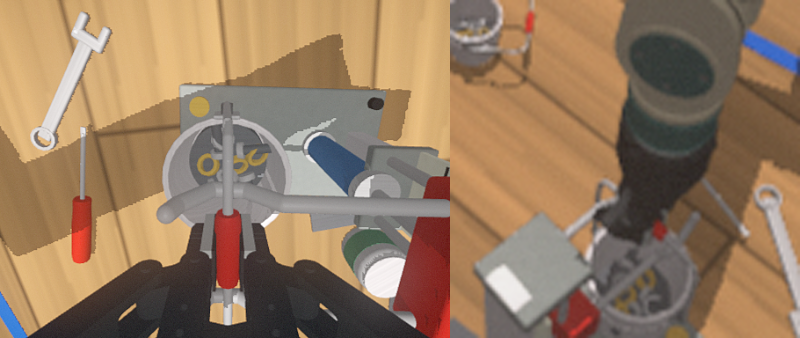

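Contact came at TCP z ≈ 0.2565, with load about 8.5 N, and the wire sits in the dip (wrist view (228,190)) with no side force. I'll keep lowering until the wrist carries nothing.

```bash
python3 - <<'E'
from h import *
def F(n=8,dt=.02):
    r=[]
    for _ in range(n): r.append(sensors.read_force());env.hold(dt)
    return np.array(r).mean(0)
p=np.array([.6017,.2595,.226]);Z=[];Y=[]
for z in(.220,.214,.208,.202,.197,.193,.190,.187,.185):
    p[2]=z;env.move_linear(p,vel=.03);env.hold(.1);m=F(12)
    Z.append(z);Y.append(m[2]);print(z,m.round(2))
    if m[2]>-.1 or np.hypot(m[0],m[1])>5: break
a,b=np.polyfit(Z,Y,1);print('slope',a,'zero z',-b/a,sensors.read_t())
E
```

```text
0.22 [ 0.53  0.06 -4.3 ]
0.214 [ 0.66  0.21 -3.46]
0.208 [ 0.48  0.56 -2.96]
0.202 [ 0.39  0.27 -2.05]
0.197 [ 0.63  0.41 -1.78]
0.193 [ 0.61  0.19 -1.31]
0.19 [ 0.82  0.32 -0.93]
0.187 [ 0.6   0.33 -0.62]
0.185 [ 0.65  0.09 -0.49]
slope -107.79754640155656 zero z 0.18110666529297484 34.925
```

```bash
python3 - <<'E'
from h import *
def F(n=8,dt=.02):
    r=[]
    for _ in range(n): r.append(sensors.read_force());env.hold(dt)
    return np.array(r).mean(0).round(2)
p=np.array([.6017,.2595,.1815])
env.move_linear(p,vel=.02);env.hold(.2);print(F(30))
p[0]+=.0012;p[1]-=.0001;env.move_linear(p,vel=.02);env.hold(.2);print(F(30))
p[2]=.1808;env.move_linear(p,vel=.02);env.hold(.2);print(F(40),sensors.read_t(),sensors.read_grip_width())
save('s9','scene')
E
```

```text
[0.94 0.33 0.18]
[-4.22  1.35 -0.03]
[-3.94  0.12  0.06] 38.0167 0.12643036770451263
```

```bash
python3 - <<'E'
from h import *
def F(n=8,dt=.02):
    r=[]
    for _ in range(n): r.append(sensors.read_force());env.hold(dt)
    return np.array(r).mean(0).round(2)
p=np.array([.6019,.2595,.1811])
env.move_linear(p,vel=.02);env.hold(.2);print(F(30))
for o in(.14,.17,.22,.3): env.set_gripper(o);print(o,F(6),round(sensors.read_grip_width(),3))
env.hold(.5);print(F(15),sensors.read_t())
env.set_gripper(.5);save('w9','wrist');save('s10','scene')
b=cv2.imread('pics/w9.png');a=cv2.imread('pics/s10.png')[175:285,240:360]
cv2.imwrite('pics/c10.png',np.hstack([cv2.resize(b,(450,338)),cv2.resize(a,(350,338),interpolation=2)]))
E
```

```text
[ 1.47 -1.34  0.22]
0.14 [ 3.72 -2.    0.05] 0.138
0.17 [ 2.24 -0.95  0.16] 0.17
0.22 [ 0.05 -0.01 -0.13] 0.222
0.3 [-0.28  0.03  0.4 ] 0.301
[ 0.17 -0.12 -0.07] 41.0667
```

View pics/c10.png

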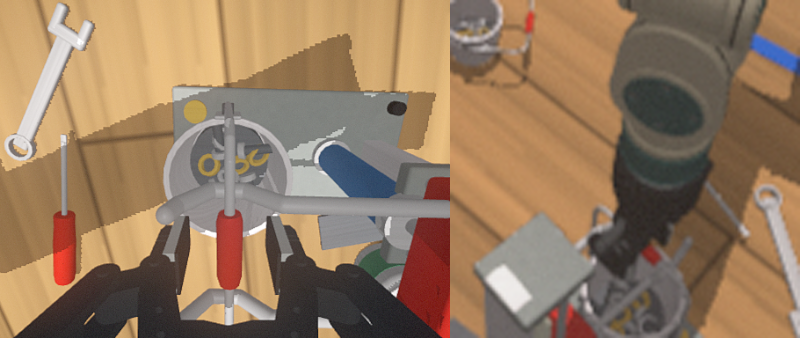

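Released: the roller sits free between the pads and forces are about 0. I withdraw straight up and check.

```bash
python3 - <<'E'
from h import *
env.move_linear([.6019,.2595,.245],vel=.05);print(np.round(sensors.read_force(),2))
env.move_linear([.6019,.2595,.37],vel=.1)
env.move_linear([.45,.15,.37],vel=.12);env.hold(1)
print(sensors.read_t(),np.round(sensors.read_force(),2))
a=save('s11','scene');env.hold(.7);b=save('s12','scene');save('t12','top')
d=np.abs(a.astype(int)-b)[200:300,270:370];print('motion diff',d.max(),d.mean())
print([(np.round(x['point'],1),round(x['p'],2)) for n in('fork_dip','bail_crown') for x in imaging.place_of(n,'scene')])
print('exp crown',proj('scene',[.602,.2595,.2015]))
i=cv2.imread('pics/s12.png')[190:300,255:375]; j=cv2.imread('pics/t12.png')[100:230,110:260]
cv2.imwrite('pics/c12.png',np.hstack([cv2.resize(i,(450,412),interpolation=2),cv2.resize(j,(350,412),interpolation=2)]))
E
```

```text
[ 0.4  -0.7   0.71]
47.0083 [ 1.07 -0.15  0.14]
motion diff 23 1.4637666666666667
[(array([304.2, 255.9]), 0.9), (array([279.6, 123.6]), 0.63), (array([267.5, 183.2]), 0.52)]
exp crown [305.4751219  254.35815152]
```

View pics/c12.png

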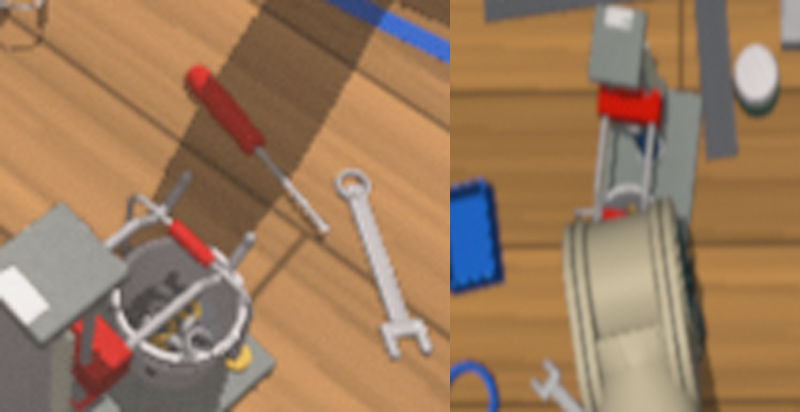

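```bash
python3 -c "
from h import *
env.job_done();print(sensors.read_t())"
```

```text
the job is handed in; nothing more can be done
the job is handed in; nothing more can be done
```

The middle-sized pail now hangs by its bail on the scale's fork, and the job is handed in; the last clock reading, just before, was about 47 s of the 72 s allowed.

**What I did:**
- **Swing:** I gripped the red roller and swung the bail upright under force watch. The pail stayed standing.
- **Carry:** I carried the pail to the front of the fork and set the crown across both dips. The load was about 8.5 N.
- **Let-down:** I lowered it about 75 mm until the wrist carried roughly 0.2 N or less vertically. Then I opened the gripper in small steps and withdrew straight up.

**Last checks:**
- The scene picture shows the wire across both tines in the dips, about 2 pixels from where I expected it.
- Two pictures 0.7 s apart differ slightly (mean 1.5 levels, at most 23). I took that as image noise, so the pail hangs still. I took no reading of the scale itself.
- The robot was well clear of everything when I handed in.

**What disagreed or was off:**
- The cameras differed by up to about 10 mm on the fork's position. I used the wrist view, corrected for its own bias of about 3 pixels.
- Single force readings scatter by about 0.5 N. The first readings, taken against a zero from one noisy reading, put the load at 7.5 N; averaging gave 8.5 N.
- While gripping the roller I pushed sideways on the bail with about 5 N, so the pail may have shifted by less than 1 mm before I corrected it.
- On the fork I moved the wire sideways to reduce the sideways force. That added about 4 N, so I moved it back; up to about 4 N of it remained until the gripper opened. The fork showed no visible bounce.

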